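# Level the flower counter's riser shelf and keep the spirit level pressed on it

### The arm

A 6-joint arm with a two-finger parallel gripper is mounted at the origin on the work surface. World frame = base frame: x ahead of the robot, y to its left, z up, the work surface at z = 0. Lengths are in m, angles in rad, forces in N, time in s.
With the tool pointing down it reaches from about 0.35 to 0.975 m from the base axis. Payload 4.9 kg.
Tool frame: the origin (TCP) lies on the front face of the gripper's body, between the roots of the fingers; the fingertips stand 73 mm ahead of it and the grasp point (between the pads) lies 54 mm ahead of it; y points along the fingers, x is the direction in which the jaws open and shut, and the axes are right-handed (so a half turn about y gives the same grasp; the last joint's range is limited). The gripper opens to 85 mm and grips with 20 to 120 N. Pads are 22 mm wide; open, the fingers measure 114 mm over their backs; the gripper's body (76 mm by 85 mm) begins 54 mm behind the grasp point. The pads swing forward as they close: fully open they stand 13 mm farther back than shut.
Start: joints at [-0.119, 0.053, 1.613, -0, 1.476, -0.119], TCP at [0.625, 0, 0.304] pointing down, gripper open.
Joint ranges: [-3.01, 3.01], [-1.01, 2.22], [0.06, 2.58], [-1.02, 4.17], [0.09, 2.62], [-3.14, 3.14]. Speed limits (rad/s): [2.57, 2.57, 3.14, 3.14, 3.14, 3.14].

### API

Orientations are given as a rotation vector (axis times angle).
In Python, from rig import monitor, imaging, env gives the robot as it stands.
- The arm moves only by the tool send_rows, never from a script. Its argument "targets" is a list that holds one entry, the list of rows, each a list of 7 numbers: the turn, a rotation vector about the tool's x, y, z in rad, then the shift along the tool's x, y, z in mm, then the closure, from 0 (fully open) to 1 (shut). In form: [[[rx, ry, rz, tx, ty, tz, hand], ...]]. A call has 1 to 8 rows; each row is the pose to reach, as a shift and turn from the pose commanded when the call began, along the tool's axes at that moment; what a row does not reach only later rows make up. A row lasts 1/8 s, in which the tool goes at most 62.5 mm and 10.7 degrees, less where a joint would pass 70% of its speed; a pose out of reach is approached as far as the arm can. A call with a gripper value outside its range is refused whole. The fingers move at their own pace and stop on an object; "force" is the grip in N (left out, the last holds). Time passes only in rows, so rows that repeat a pose let the fingers close. It gives the time, the measured TCP pose, the force and the opening at its end, in the units of the state.
- monitor.observe(): the state, without advancing time (a new reading comes with each control period).
- imaging.capture(name): name is "scene" or "side" or "wrist"; returns a dict with "img" (420x560x3 uint8, red, green, blue), "intrinsics" (3x3 intrinsics, pixels), "extrinsics" (4x4, takes a point from camera to world coordinates). Camera axes: x right, y down, z forward; pixel columns grow to the right and rows downward; lengths in m; the calibration is good to about 2 mm. A picture is of the moment at which its call begins. There is no depth.
- env.hand_in(): hands the job in, once; it reports no verdict.
The state is a dict: "time_s": time; "joint_positions": joint angles; "joint_velocities": joint speeds; "joint_efforts": joint torques, N m; "tcp_pos": TCP position; "ee_rot": TCP orientation; "ft_force": force on the tool from outside, world axes, zero at the start; "torque": the same for the moment, N m; "opening": finger opening in m.
Only numpy, scipy, OpenCV 4.12 (cv2) and the standard library are available. Lean on these libraries where they do the work, as an engineer would, in place of code of your own. Each camera call takes 0.05 s, during which the arm holds its last target.

### The job

The oak riser on the florist's table sags at its levelling foot. Pick up the yellow spirit level and, without dropping it, stand it upright on its base on the clear part of the riser, lengthways along the board; then turn the black hand knob of the levelling foot until the bubble sits centred between the two lines. Finish with your hand back on the level, pressing it down on the board with roughly a kilo of hand pressure, the bubble still centred, and stay like that (the program ends while pressing) so that I can run up the lock nut; leave the other things on the table where they are.

Things in the scene. Friction and masses are not known exactly. Their poses are not given: they have to be found in the camera images.
- level_mid (a point): Yellow box-section spirit level, 230 mm long (x axis), 22 mm thick (y), 46 mm high (z up), about 0.3 kg; starts standing on its base on the table, left or right of the riser. This point is its centre, 23 mm above its base. The vial is in the middle of its top edge, read from above through a flush clear cover that may be pressed on.
- bubble (a joint): Position of the white bubble (14 mm long) in the level's green vial, m: 0 = centred between the two black lines, positive = shifted towards the level's own +x end; the bubble goes to the higher end, 0.8 mm per milliradian of tilt, and takes about 1 s to settle. It touches a line at 0.0025. It stops at 0.0125.
- shelf_mid (a point): Centre of the top face of the riser's oak board: 440 mm long (y axis), 200 mm deep (x axis), top 100 mm above the table. Its +y (left) end stands on two fixed legs 190 mm from here; its -y end is carried by the levelling foot, 180 mm from here, and starts 2 to 5 mm low. It tilts only along its length. A pot of pink flowers, 62 mm wide, 100 mm high, is fixed on it at x +66, y +160 mm.
- shelf_clear (a point): Point on the board's top face, same axes as shelf_mid, in the middle of the clear strip where the level has room to stand lengthways: at x -35 mm, y +30 mm from shelf_mid (nearer the robot, and towards the fixed legs).
- knob_mid (a point): Centre of the black round hand knob of the levelling foot: 40 mm wide, 26 mm high, on a vertical spindle, underside 24 mm above the board. Clockwise from above raises that end: 1 rad lifts it 1.9 mm and moves the bubble of a level along the board 4.1 mm towards the foot. Grip it at any angle; 0.15 N m turns it, it stays put and keeps its height; 1.2 to 2.5 rad are needed from the start.
- snips: Florist's snips with red handles, 190 mm long, lying flat; bystander on the other side of the riser from the level. Origin at the table, under its middle, 14 mm behind the pivot.
- bucket: Zinc bucket of coral roses, 112 mm wide, about 220 mm high; bystander. Origin at the centre of its underside.
- bud_vase: Glass bud vase with one tulip, 60 mm wide, about 200 mm high; bystander. Origin at the centre of its underside.
- pink_reel: Reel of pink ribbon lying flat, 84 mm wide, 28 mm high; bystander. Origin at the centre of its underside.
- violet_reel: Reel of violet ribbon lying flat, 84 mm wide, 28 mm high; bystander. Origin at the centre of its underside.
- pin_jar: Glass jar of pins, 66 mm wide, 75 mm high; bystander. Origin at the centre of its underside.
- mug: Blue mug, 80 mm wide, 90 mm high; bystander. Origin at the centre of its underside.
There are look-alikes about, which are no part of the job. Of the things that look like the part that bears level_mid, the larger one is meant.

How it is judged:
On the way, in this order (a step that is already met when the one before it is completed fails the run):
1. the level stands upright on the riser's board, lengthways, let go of (z of level_mid in the frame of shelf_mid between 0.018 and 0.028 m and contact force between level and shelf above 1 N and contact force between the fingers and level below 0.2 N and angle between the x axis of level_mid and the y axis of shelf_mid, either way round below 0.17 rad and angle between level_mid's own z axis and vertical below 0.06 rad), for 0.3 s.
2. with the level standing on it, the board is brought level by the foot (within 0.0045 rad) (angle between shelf_mid's own z axis and vertical below 0.0045 rad and contact force between level and shelf above 1 N), for 0.2 s.
At the end, for the whole second after the job is handed in: Level upright (0.06 rad), base flat on the board, lengthways (0.17 rad); bubble within 2.5 mm of centre, board level (0.0045 rad); fingers still pressing: 6 to 35 N between level and board, its weight (2.2 to 3.4 N) included; at rest. Other things moved under 30 mm (value of joint bubble between -0.0025 and 0.0025 m and angle between shelf_mid's own z axis and vertical below 0.0045 rad and z of level_mid in the frame of shelf_mid between 0.018 and 0.028 m and angle between the x axis of level_mid and the y axis of shelf_mid, either way round below 0.17 rad and angle between level_mid's own z axis and vertical below 0.06 rad and contact force between the fingers and level above 1 N and contact force between level and shelf between 6 and 35 N and linear speed of level below 0.02 m/s); the arm keeps its last pose, push and grip.
It fails at once if the level is dropped (moves faster than 0.6 m/s with no finger on it) (linear speed of level above 0.6 m/s and contact force between the fingers and level below 0.05 N).
It fails at once if another thing on the table is shifted by more than 30 mm or knocked over (distance of any of snips, bucket, bud_vase, pink_reel, violet_reel, pin_jar, mug from where it was at the start of the episode above 0.03 m or angle between any of bucket, bud_vase, pin_jar, mug's own z axis and vertical above 0.5 rad).
It also fails if it takes over 69 s, if anything falls off the work surface, if the arm or the gripper's body presses on something with over 40 N, if the wrist force passes 120 N, or if a joint passes its speed limit or range.

## Working session

There is one attempt and no reset: what is moved stays moved. The work goes in short steps, Python scripts to look and compute and a tool call to move; the robot and the scene stay as the last step left them, time stands still between calls to the robot, and variables do not carry over. Pictures are saved under pics/ and viewed, and the job is handed in when it is done.

Besides the shell and the picture viewer there is one more tool, called as name([rows], argument=value, ...), one row to a line, values as JSON. send_rows: Moves the arm, as the interface text tells. Its arguments: {"type":"object","properties":{"targets":{"type":"array","items":{"type":"array","items":{"type":"array","items":{"type":"number"}}}},"force":{"type":"number"}},"required":["targets"]}

```bash
ls; mkdir -p pics
python3 - <<'E'
from rig import monitor, imaging, env
import cv2,json,numpy as np,pickle
s=monitor.observe(); print(s)
d={}
for n in("scene","side","wrist"):
    c=imaging.capture(n); d[n]=c
    cv2.imwrite(f"pics/{n}0.png",c["img"][:,:,::-1]); print(n,np.round(c["intrinsics"],1).tolist(),np.round(c["extrinsics"],3).tolist())
pickle.dump(d,open("d0.pkl","wb"))
E
```

```text
pics
{'time_s': 0.0, 'joint_positions': array([-1.19012269e-01,  5.33655595e-02,  1.61429566e+00, -1.18318961e-05,
        1.47601933e+00, -1.19001434e-01]), 'joint_velocities': array([ 0.0003125 ,  0.00078446,  0.00050084, -0.00056137, -0.00271454,
       -0.00096331]), 'joint_efforts': array([ 2.70554956e-04, -3.93670499e+01, -3.70175600e+01, -1.62778279e-04,
        6.93513779e-03, -6.06393527e-06]), 'tcp_pos': array([6.24521020e-01, 4.75689733e-05, 3.02656486e-01]), 'ee_rot': array([-1.57055952,  0.0016369 ,  0.00162166]), 'ft_force': array([-0.53392756,  0.22748546, -0.06916519]), 'torque': array([0.03282036, 0.03028063, 0.02381502]), 'opening': 0.08507786618996804}
scene [[495.6, 0.0, 283.3], [0.0, 495.6, 213.6], [0.0, 0.0, 1.0]] [[-0.578, 0.582, -0.573, 1.308], [0.816, 0.42, -0.396, 0.562], [0.01, -0.696, -0.718, 1.157], [0.0, 0.0, 0.0, 1.0]]
side [[437.8, 0.0, 282.2], [0.0, 437.8, 217.7], [0.0, 0.0, 1.0]] [[0.999, -0.019, 0.027, 0.418], [-0.033, -0.694, 0.72, -0.928], [0.005, -0.72, -0.694, 1.005], [0.0, 0.0, 0.0, 1.0]]
wrist [[308.4, 0.0, 276.4], [0.0, 308.4, 208.5], [0.0, 0.0, 1.0]] [[1.0, 0.002, -0.001, 0.624], [0.001, -0.95, -0.312, 0.08], [-0.001, 0.312, -0.95, 0.373], [0.0, 0.0, 0.0, 1.0]]
```

View pics/scene0.png

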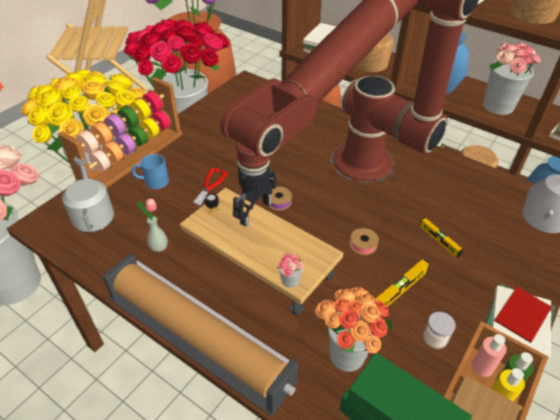

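View pics/side0.png

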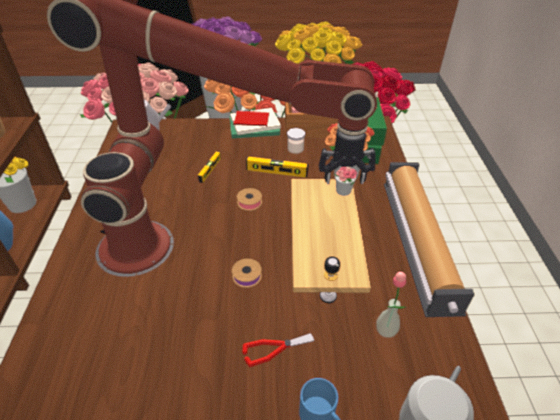

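View pics/wrist0.png

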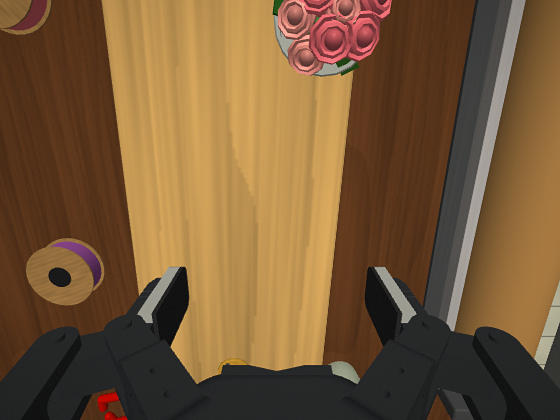

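```bash
cat > h.py <<'E'
import numpy as np,cv2,pickle
def ray(c,uv):
    K=c["intrinsics"];T=c["extrinsics"]
    d=T[:3,:3]@np.linalg.solve(K,[uv[0],uv[1],1.]); return T[:3,3],d
def plane(c,uv,z):
    o,d=ray(c,uv); return o+d*(z-o[2])/d[2]
def proj(c,p):
    T=c["extrinsics"];q=T[:3,:3].T@(np.array(p)-T[:3,3]);q=c["intrinsics"]@q;return q[:2]/q[2]
def tri(c1,u1,c2,u2):
    o1,d1=ray(c1,u1);o2,d2=ray(c2,u2)
    t=np.linalg.lstsq(np.c_[d1,-d2],o2-o1,rcond=None)[0]
    a=o1+t[0]*d1;b=o2+t[1]*d2;return (a+b)/2,np.linalg.norm(a-b)
E
python3 - <<'E'
from h import *
d=pickle.load(open("d0.pkl","rb"))
a=d["scene"]["img"][190:310,340:480,::-1];b=d["side"]["img"][140:200,180:320,::-1]
w=d["side"]["img"][170:310,230:400,::-1]
cv2.imwrite("pics/crop1.png",np.vstack([cv2.resize(a,(560,480),interpolation=2)[:350],cv2.resize(b,(560,240),interpolation=2)]))
cv2.imwrite("pics/crop2.png",cv2.resize(w,None,fx=4,fy=4,interpolation=2))
for n in("scene","side"):
    hsv=cv2.cvtColor(d[n]["img"],cv2.COLOR_RGB2HSV)
    m=cv2.inRange(hsv,(22,170,110),(34,255,255))
    k,l,st,ce=cv2.connectedComponentsWithStats(cv2.morphologyEx(m,3,np.ones((5,5))))
    for i in range(1,k):
        if st[i,4]>60: print(n,st[i],ce[i],plane(d[n],ce[i],0.04))
E
```

```text
scene [  26   69  133   74 4990] [ 83.34809619 102.45290581] [ 0.37939212 -1.05687064  0.04      ]
scene [421 219  18  18 161] [428.64596273 226.60248447] [0.20003671 0.33988132 0.04      ]
scene [435 237  26  19 199] [449.40703518 244.55778894] [0.2316832  0.42001018 0.04      ]
scene [377 260  51  45 613] [404.06688418 282.75693312] [0.43832203 0.37143567 0.04      ]
scene [492 369  33  32 495] [507.65858586 385.65656566] [0.56806318 0.70160245 0.04      ]
side [ 275   22   71   41 1594] [311.55018821  43.40526976] [0.65995959 1.42834314 0.04      ]
side [247 157  59  20 482] [275.04979253 165.80912863] [0.43912392 0.34403655 0.04      ]
side [  4 158  24  17 226] [ 15.60619469 165.40265487] [-0.49631899  0.37110084  0.04      ]
side [199 166  14  14  72] [204.33333333 171.88888889] [0.18686884 0.31512344 0.04      ]
```

View pics/crop1.png

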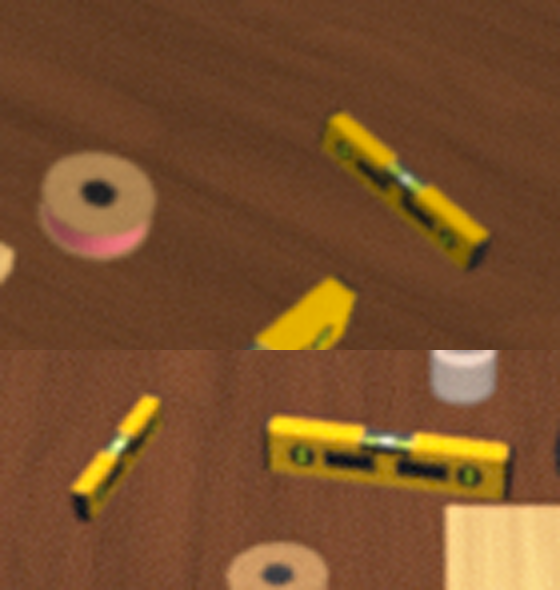

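View pics/crop2.png

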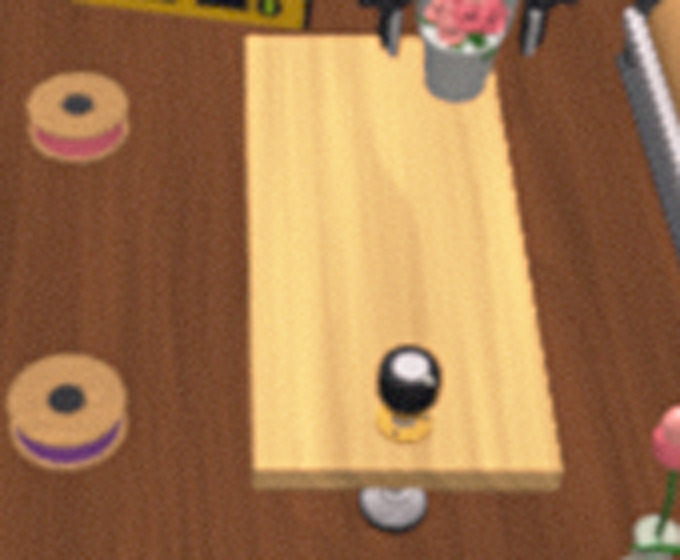

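Run:
```python
from h import *
d=pickle.load(open("d0.pkl","rb"));s=d["side"]
for u in[(248.75,156.75),(247,161.5),(307.5,163.75),(306.5,168)]: print(plane(s,u,.046).round(4))
print("board")
for u,z in[((291.5,179.25),.1),((293.25,288),.095),((370,288),.095)]: print(plane(s,u,z).round(4))
print("knob",plane(s,(332,265),.137).round(4))
a=d["scene"]["img"][180:300,170:350,::-1]
cv2.imwrite("pics/crop3.png",cv2.resize(a,None,fx=4,fy=4,interpolation=2))
```

```text
[0.3432 0.3936 0.046 ]
[0.3375 0.3646 0.046 ]
[0.5567 0.3453 0.046 ]
[0.5513 0.3203 0.046 ]
board
[0.4902 0.1911 0.1   ]
[ 0.4737 -0.2452  0.095 ]
[ 0.6709 -0.251   0.095 ]
knob [ 0.5744 -0.2067  0.137 ]
```

View pics/crop3.png

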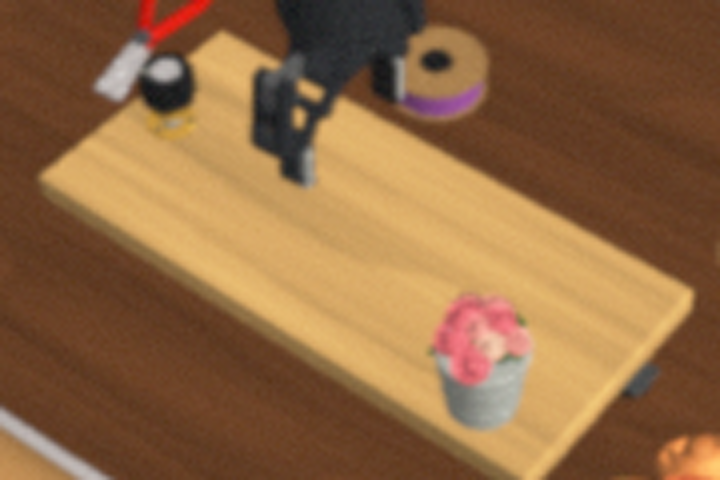

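Run:
```python
from h import *
d=pickle.load(open("d0.pkl","rb"));s=d["scene"]
for n,u,z in[("bucket",(348,362),0.005),("pinjar",(438,343),0.003),("pink",(364,240),.028),("rosetop",(320,310),.2),("rosetopR",(385,310),.2),("pot",(290,285),.1)]: print(n,plane(s,u,z).round(3))
```

```text
bucket [0.717 0.358 0.005]
pinjar [0.534 0.521 0.003]
pink [0.355 0.201 0.028]
rosetop [0.744 0.277 0.2  ]
rosetopR [0.658 0.397 0.2  ]
pot [0.666 0.143 0.1  ]
```

send_rows([
  [[0,-0.17,0,-22,5,45,0],[0,-0.34,0,-44,13,89,0],[0,-0.51,0,-66,20,134,0],[0,-0.68,0,-88,26,178,0],[0,-0.85,0,-110,33,222,0],[0,-1.02,0,-132,40,267,0],[0,-1.19,0,-155,46,311,0],[0,-1.34,0,-177,53,356,0]],
])

```text
time_s: 1.15
tcp_pos: [0.4469, 0.3573, 0.2505]
ee_rot: [-1.308, -1.041, 1.041]
ft_force: [0.8, 0.4, -0.7]
opening: 0.0854
```

Run:
```python
from rig import monitor, imaging
from h import *
c=imaging.capture("wrist");s=monitor.observe();pickle.dump((c,s),open("d1.pkl","wb"))
print(s["time_s"],s["tcp_pos"],s["ee_rot"],s["joint_positions"],s["ft_force"])
cv2.imwrite("pics/w1.png",c["img"][:,:,::-1])
```

```text
1.2 [0.44390664 0.36111757 0.24927922] [-1.29985297 -1.04498737  1.04717735] [ 0.55127235 -0.03187362  1.79068003  0.00450277  1.38466422 -0.801951  ] [-2.86898028  1.76828739  0.36276734]
```

View pics/w1.png

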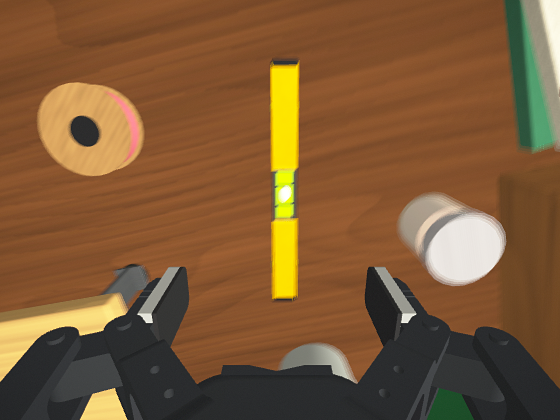

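```bash
cat >> h.py <<'E'
from scipy.spatial.transform import Rotation as R
def tool(s,p):
    """world point -> tool-axes mm from TCP"""
    return (R.from_rotvec(s["ee_rot"]).inv().apply(np.array(p)-s["tcp_pos"])*1000).round(1)
E
python3 - <<'E'
from h import *
c,s=pickle.load(open("d1.pkl","rb"))
hsv=cv2.cvtColor(c["img"],cv2.COLOR_RGB2HSV)
m=cv2.inRange(hsv,(22,150,110),(42,255,255))
m=cv2.morphologyEx(m,3,np.ones((3,3)))
cn=max(cv2.findContours(m,0,2)[0],key=cv2.contourArea);r=cv2.minAreaRect(cn);b=cv2.boxPoints(r);print(r)
P=np.array([plane(c,u,.046) for u in b]);print(P.round(4))
print("tool z dir",R.from_rotvec(s["ee_rot"]).as_matrix().round(3))
e=[(285,64),(285.5,298)]
E1,E2=[plane(c,u,.046) for u in e];print(E1,E2,np.linalg.norm(E1-E2))
print("vial",plane(c,(285,194.5),.046), tool(s,plane(c,(285,194.5),.046)),"yaw",np.degrees(np.arctan2(*(E2-E1)[:2][::-1])))
E
```

```text
((284.0, 180.5), (28.0, 237.0), 0.0)
[[0.5507 0.3267 0.046 ]
 [0.3329 0.3779 0.046 ]
 [0.3379 0.4    0.046 ]
 [0.5571 0.355  0.046 ]]
tool z dir [[ 0.217 -0.004 -0.976]
 [ 0.976  0.003  0.217]
 [ 0.002 -1.     0.004]]
[0.33701771 0.38943958 0.046     ] [0.55307126 0.34258628 0.046     ] 0.22107548017272458
vial [0.44435542 0.36589897 0.046     ] [  4.4 203.3  -0.3] yaw -12.23568502680278
```

send_rows([
  [[0,0,0,5,30,3,0],[0,0,0,9,60,6,0],[0,0,0,9,80,6,0],[0,0,0,9,80,6,0],[0,0,0,9,80,6,0]],
])

```text
time_s: 1.82
tcp_pos: [0.4449, 0.3662, 0.172]
ee_rot: [-1.31, -1.039, 1.036]
ft_force: [-0.3, -0.3, 0.4]
opening: 0.0855
```

Run:
```python
from rig import monitor, imaging
from h import *
s=monitor.observe();c=imaging.capture("wrist");s=monitor.observe();pickle.dump((c,s),open("d2.pkl","wb"))
print(s["time_s"],s["tcp_pos"],s["ee_rot"],s["ft_force"])
cv2.imwrite("pics/w2.png",c["img"][:,:,::-1])
hsv=cv2.cvtColor(c["img"],cv2.COLOR_RGB2HSV)
m=cv2.inRange(hsv,(22,150,110),(42,255,255))
m[370:]=0
cn=max(cv2.findContours(m,0,2)[0],key=cv2.contourArea);r=cv2.minAreaRect(cn);print(r)
for u in cv2.boxPoints(r): print(u,tool(s,plane(c,u,.046)))
```

```text
1.875 [0.44513978 0.36636283 0.17251212] [-1.31008432 -1.03935024  1.03499446] [0.5286206  0.1599045  0.35847475]
((271.1455383300781, 126.79570007324219), (146.97738647460938, 38.292354583740234), 88.99491119384766)
[250.71323  53.65416] [-15.2 126.3 110.4]
[288.99966   52.982468] [  6.8 126.3 110.8]
[291.57785 199.93724] [  9.7 126.5  22.8]
[253.29141 200.60893] [-15.7 126.4  22.3]
```

View pics/w2.png

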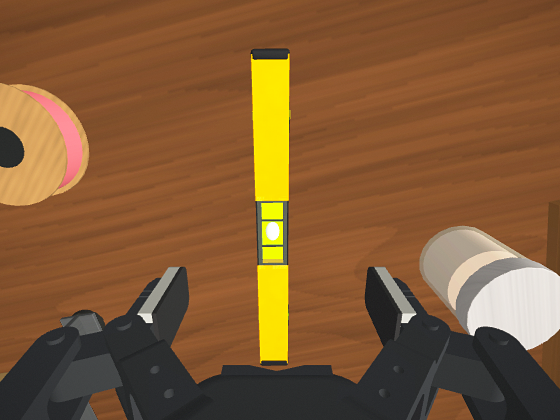

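Run:
```python
from h import *
c,s=pickle.load(open("d2.pkl","rb"))
for u in[(272.5,233),(270,52),(273,362)]: print(tool(s,plane(c,u,.046)))
```

```text
[ -3.  126.5  -0.9]
[ -4.1 126.3 111.3]
[  -2.9  126.7 -112.6]
```

send_rows([
  [[0,0,0,-3,30,-1,0],[0,0,0,-3,60,-1,0],[0,0,0,-3,80,-1,0],[0,0,0,-3,88,-1,0],[0,0,0,-3,88,-1,0.5],[0,0,0,-3,88,-1,0.8],[0,0,0,-3,88,-1,1],[0,0,0,-3,88,-1,1]],
], force=40)

```text
time_s: 2.88
tcp_pos: [0.445, 0.3633, 0.0839]
ee_rot: [-1.31, -1.039, 1.036]
ft_force: [-0.2, -0.5, 3.0]
opening: 0.0215
```

send_rows([
  [[0,0,0,0,0,0,1],[0,0,0,0,0,0,1],[0,0,0,0,0,0,1]],
])

```text
time_s: 3.25
tcp_pos: [0.445, 0.3633, 0.0838]
ee_rot: [-1.31, -1.039, 1.037]
ft_force: [-0.9, -1.0, 6.4]
opening: 0.0213
```

send_rows([
  [[0,0,0,0,-10,0,1],[0,0,0,0,-30,0,1],[0,0,0,0,-60,0,1],[0,0,0,0,-90,0,1],[0,0,0,0,-115,0,1],[0,0,0,0,-130,0,1],[0,0,0,0,-130,0,1]],
])

```text
time_s: 4.12
tcp_pos: [0.445, 0.3633, 0.2146]
ee_rot: [-1.31, -1.04, 1.035]
ft_force: [-0.1, -0.4, -3.6]
opening: 0.0216
```

Run:
```python
from rig import monitor, imaging
from h import *
for n in("scene","side"):
    c=imaging.capture(n);pickle.dump(c,open(f"l_{n}.pkl","wb"));cv2.imwrite(f"pics/{n}3.png",c["img"][:,:,::-1])
s=monitor.observe();print(s["time_s"],s["tcp_pos"],s["ee_rot"],s["ft_force"],s["opening"])
```

```text
4.225 [0.4440103  0.36268841 0.21201175] [-1.30937547 -1.03622942  1.03872606] [ 0.19556696  0.41590962 -2.59730435] 0.021498528437836936
```

View pics/scene3.png

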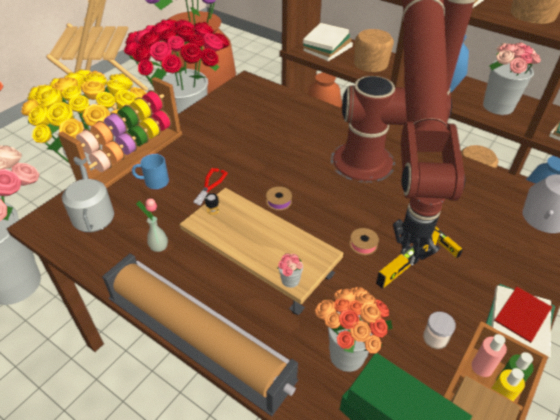

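View pics/side3.png

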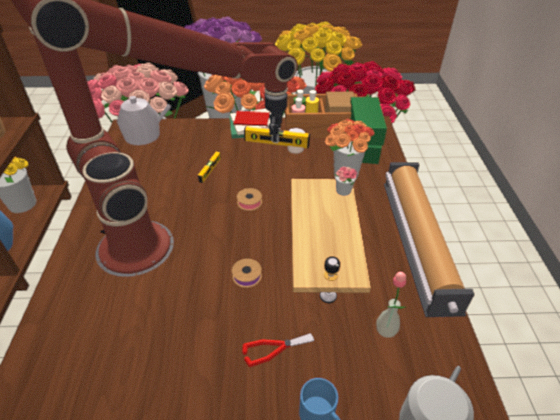

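Run:
```python
from h import *
S=pickle.load(open("l_scene.pkl","rb"));D=pickle.load(open("l_side.pkl","rb"))
for n,c,box in(("scene",S,(170,185,350,300)),("side",D,(280,170,380,300))):
    a=c["img"][box[1]:box[3],box[0]:box[2]]
    hsv=cv2.cvtColor(a,cv2.COLOR_RGB2HSV)
    m=cv2.inRange(hsv,(13,60,165),(25,190,255))
    cn=max(cv2.findContours(m,0,2)[0],key=cv2.contourArea);h=cv2.convexHull(cn)
    p=cv2.approxPolyDP(h,3,True)[:,0]+[box[0],box[1]];print(n,p.tolist())
    for u in p: print("   ",u,plane(c,u,.1).round(4))
    f=5 if n=="side" else 4
    cv2.imwrite(f"pics/b_{n}.png",cv2.resize(a[:,:,::-1],None,fx=f,fy=f,interpolation=2))
```

```text
scene [[181, 223], [226, 188], [339, 250], [342, 257], [305, 299], [299, 299]]
    [181 223] [ 0.6697 -0.2408  0.1   ]
    [226 188] [ 0.4781 -0.2309  0.1   ]
    [339 250] [0.4886 0.1854 0.1   ]
    [342 257] [0.5053 0.2049 0.1   ]
    [305 299] [0.6793 0.1984 0.1   ]
    [299 299] [0.6882 0.186  0.1   ]
side [[292, 178], [335, 179], [353, 188], [370, 287], [309, 290], [293, 286]]
    [292 178] [0.4921 0.1976 0.1   ]
    [335 179] [0.633  0.1886 0.1   ]
    [353 188] [0.6853 0.1414 0.1   ]
    [370 287] [ 0.6701 -0.2515  0.1   ]
    [309 290] [ 0.5131 -0.2564  0.1   ]
    [293 286] [ 0.473  -0.2426  0.1   ]
```

View pics/b_scene.png

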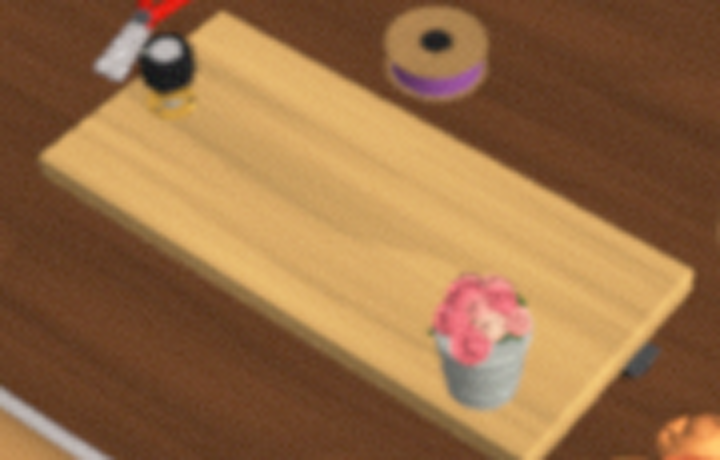

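View pics/b_side.png

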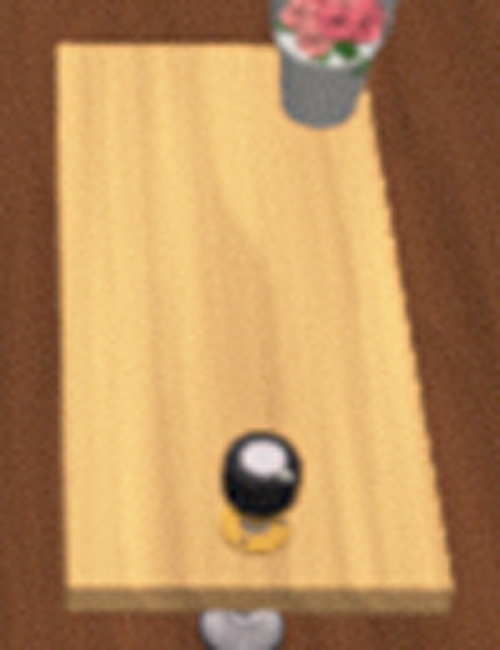

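Run:
```python
from h import *
S=pickle.load(open("l_scene.pkl","rb"));D=pickle.load(open("l_side.pkl","rb"))
for n,a,b in(("A",(343,252.5),(291.6,178.8)),("B",(225.5,188),(293.4,287.6)),("C",(180.3,224.5),(370.2,287.6)),("knobtop",(211.5,197),(332.4,261.6)),("knobmid",(211.8,200.5),(332.4,265.2))):
    p,e=tri(S,a,D,b);print(n,p.round(4),e.round(4))
print("D",plane(S,(302.5,299.5),.1))
```

```text
A [0.4897 0.1978 0.0977] 0.0029
B [ 0.4732 -0.2396  0.0906] 0.0029
C [ 0.6714 -0.2457  0.091 ] 0.0033
knobtop [ 0.5731 -0.2041  0.149 ] 0.0038
knobmid [ 0.574  -0.2043  0.1351] 0.0044
D [0.68428054 0.19409641 0.1       ]
```

send_rows([
  [[0,0.1,0,-20,-4,-11,1],[0,0.25,0,-55,-8,-31,1],[0,0.42,0,-95,-10,-53,1],[0,0.59,0,-140,-10,-78,1],[0,0.76,0,-185,-10,-103,1],[0,0.93,0,-225,-10,-125,1],[0,1.1,0,-265,-10,-147,1],[0,1.25,0,-300,-10,-167,1]],
])

```text
time_s: 5.22
tcp_pos: [0.5379, 0.0311, 0.2211]
ee_rot: [-1.569, -0.064, 0.068]
ft_force: [0.6, -0.9, -1.6]
opening: 0.0216
```

Run:
```python
from rig import monitor
from h import *
s=monitor.observe();print(s["time_s"],s["tcp_pos"],s["opening"]);print(R.from_rotvec(s["ee_rot"]).as_matrix().round(3))
```

```text
5.225 [0.5378644  0.03113369 0.22105912] 0.021642980294319616
[[ 0.996 -0.003 -0.084]
 [ 0.084  0.     0.996]
 [-0.003 -1.     0.001]]
```

send_rows([
  [[0,0.08,0,3,5,-15,1],[0,0.123,0,5,10,-26,1],[0,0.123,0,5,15,-26,1],[0,0.123,0,5,15,-26,1],[0,0.123,0,5,15,-26,1]],
])

```text
time_s: 5.85
tcp_pos: [0.5456, 0.008, 0.2079]
ee_rot: [-1.571, 0.025, -0.025]
ft_force: [0.4, 0.0, -3.0]
opening: 0.0212
```

Run:
```python
from rig import monitor, imaging
from h import *
for n in("scene","side","wrist"):
    c=imaging.capture(n);pickle.dump(c,open(f"p_{n}.pkl","wb"));cv2.imwrite(f"pics/{n}4.png",c["img"][:,:,::-1])
s=monitor.observe();print(s["time_s"],s["tcp_pos"],s["ft_force"],s["torque"],s["opening"]);print(R.from_rotvec(s["ee_rot"]).as_matrix().round(3))
a=pickle.load(open("p_side.pkl","rb"))["img"][100:300,230:400,::-1]
cv2.imwrite("pics/side4c.png",cv2.resize(a,None,fx=3,fy=3,interpolation=2))
```

```text
6.0 [0.5458437  0.00773491 0.20827649] [ 0.58392909  0.28378999 -1.91535062] [0.03118122 0.02532536 0.01569295] 0.021338383838580686
[[ 0.999  0.001  0.032]
 [-0.032 -0.     0.999]
 [ 0.001 -1.    -0.   ]]
```

View pics/side4c.png

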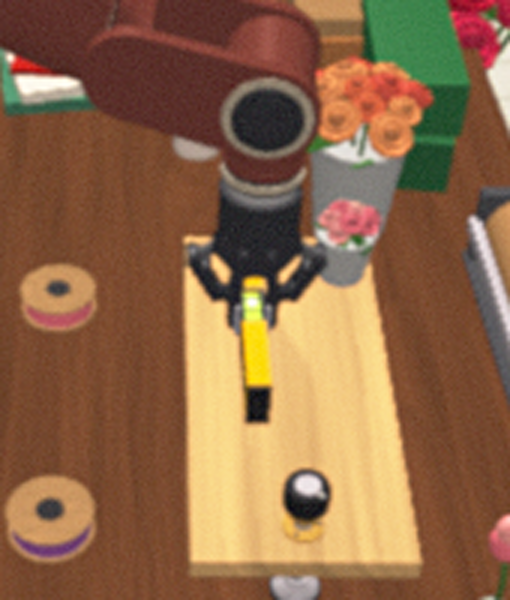

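View pics/wrist4.png

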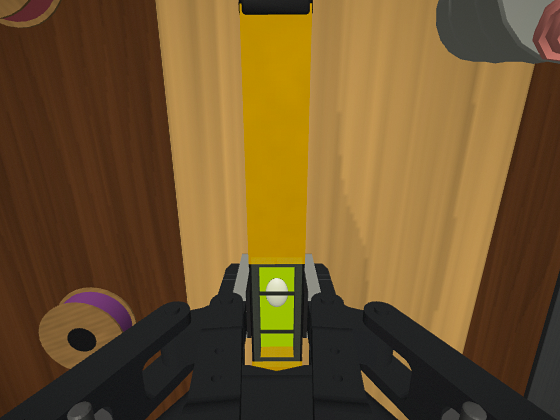

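send_rows([
  [[0,0,0,0,8,0,1],[0,0,0,0,16,0,1],[0,0,0,0,21,0,1],[0,0,0,0,23,0,1],[0,0,0,0,24,0,1]],
])

```text
time_s: 6.62
tcp_pos: [0.5458, 0.0073, 0.1838]
ee_rot: [-1.571, 0.026, -0.026]
ft_force: [-1.2, -0.1, -2.3]
opening: 0.0217
```

send_rows([
  [[0,0,0,0,0.5,0,1],[0,0,0,0,1,0,1],[0,0,0,0,1,0,1]],
])

```text
time_s: 7.0
tcp_pos: [0.5459, 0.0073, 0.1831]
ee_rot: [-1.571, 0.026, -0.026]
ft_force: [-0.1, 1.1, -2.3]
opening: 0.0218
```

send_rows([
  [[0,0,0,0,0.5,0,1],[0,0,0,0,1,0,1],[0,0,0,0,1,0,1]],
])

```text
time_s: 7.38
tcp_pos: [0.546, 0.0072, 0.1826]
ee_rot: [-1.571, 0.025, -0.026]
ft_force: [-1.5, -1.1, 1.3]
opening: 0.0213
```

send_rows([
  [[0,0,0,0,0.5,0,1],[0,0,0,0,0.7,0,1],[0,0,0,0,0.7,0,1]],
])

```text
time_s: 7.75
tcp_pos: [0.546, 0.0071, 0.1819]
ee_rot: [-1.571, 0.025, -0.026]
ft_force: [-3.0, -2.9, 5.7]
opening: 0.0219
```

Run:
```python
from rig import monitor
for i in range(1):
    s=monitor.observe();print(s["time_s"],s["tcp_pos"],s["ft_force"],s["torque"])
```

```text
7.75 [0.54603485 0.00710364 0.18193088] [-2.96895854 -2.87017138  5.65704707] [0.03588059 0.40352527 0.15236099]
```

send_rows([
  [[0,0,0,0,0,0,0.65],[0,0,0,0,0,0,0.5],[0,0,0,0,0,0,0.3],[0,0,0,0,0,0,0.3],[0,0,0,0,-30,0,0.3],[0,0,0,0,-60,0,0.3],[0,0,0,0,-90,0,0.3],[0,0,0,0,-90,0,0.3]],
])

```text
time_s: 8.75
tcp_pos: [0.5471, 0.0072, 0.2744]
ee_rot: [-1.571, 0.021, -0.031]
ft_force: [-0.4, -0.2, 0.3]
opening: 0.0598
```

Run:
```python
from rig import monitor, imaging
from h import *
for n in("scene","side","wrist"):
    c=imaging.capture(n);pickle.dump(c,open(f"q_{n}.pkl","wb"));cv2.imwrite(f"pics/{n}5.png",c["img"][:,:,::-1])
s=monitor.observe();print(s["time_s"],s["tcp_pos"],s["ft_force"],s["opening"],s["joint_positions"]);print(R.from_rotvec(s["ee_rot"]).as_matrix().round(3))
a=pickle.load(open("q_side.pkl","rb"))["img"][100:300,230:400,::-1]
b=pickle.load(open("q_scene.pkl","rb"))["img"][160:310,160:360,::-1]
cv2.imwrite("pics/c5.png",np.hstack([cv2.resize(a,(400,470),interpolation=2),np.vstack([cv2.resize(b,(400,300),interpolation=2),np.zeros((170,400,3),np.uint8)])]))
```

```text
8.9 [0.54516453 0.00738806 0.26969097] [ 0.31199822  1.3295015  -0.68380558] 0.0599013559234683 [-1.22973884e-01 -1.13727600e-01  1.83331354e+00  2.16203780e-05
  1.42415442e+00 -8.99993227e-02]
[[ 0.999 -0.002  0.033]
 [-0.033  0.     0.999]
 [-0.002 -1.     0.   ]]
```

View pics/c5.png

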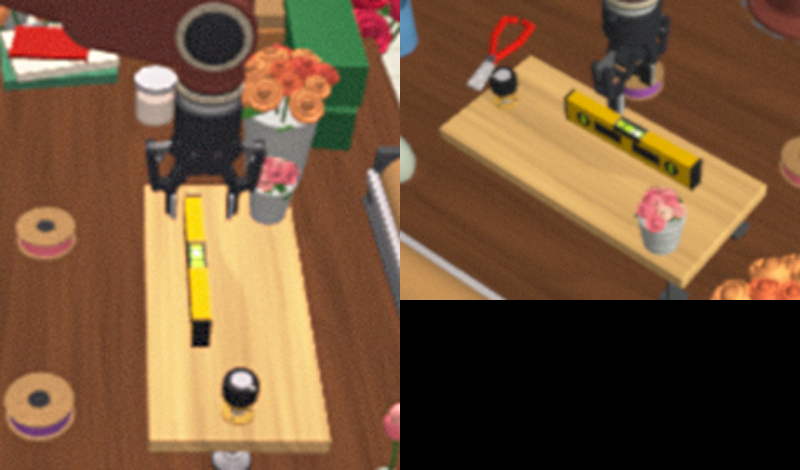

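View pics/wrist5.png

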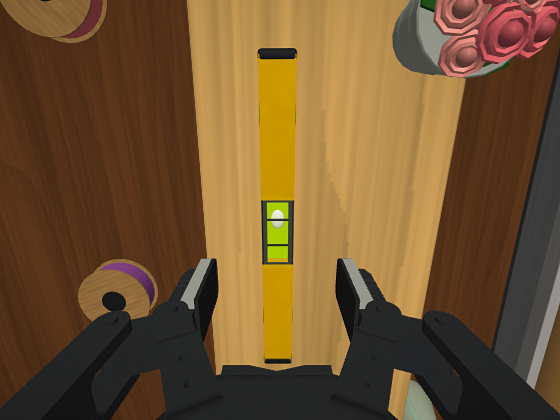

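send_rows([
  [[0,-0.12,0,4,0,-22,0.2],[0,-0.28,0,9,0,-50,0.1],[0,-0.46,0,14,0,-80,0],[0,-0.64,0,19,0,-112,0],[0,-0.82,0,24,0,-145,0],[0,-0.98,0,29,0,-175,0],[0,-1.12,0,33,0,-198,0],[0,-1.23,0,35,0,-210,0]],
])

```text
time_s: 9.9
tcp_pos: [0.5731, -0.2047, 0.2686]
ee_rot: [-1.359, -0.93, 0.933]
ft_force: [-0.1, 0.5, 0.8]
opening: 0.0853
```

send_rows([
  [[0,0,0,0,0,0,0],[0,0,0,0,0,0,0],[0,0,0,0,0,0,0]],
])

```text
time_s: 10.28
tcp_pos: [0.5737, -0.203, 0.2707]
ee_rot: [-1.362, -0.929, 0.93]
ft_force: [0.2, -0.2, 0.4]
opening: 0.085
```

Run:
```python
from rig import monitor, imaging
from h import *
c=imaging.capture("wrist");cv2.imwrite(f"pics/w6.png",c["img"][:,:,::-1])
s=monitor.observe();print(s["time_s"],s["tcp_pos"],s["ft_force"],s["opening"],s["joint_positions"]);print(R.from_rotvec(s["ee_rot"]).as_matrix().round(3))
pickle.dump((c,s),open("w6.pkl","wb"))
```

```text
10.325 [ 0.57375033 -0.20308565  0.2709822 ] [0.53878212 0.07322533 0.46108354] 0.08572031366246106 [-4.62451136e-01  3.64971186e-02  1.68509106e+00  1.02136450e-04
  1.42035288e+00 -1.65957052e+00]
[[ 0.365 -0.    -0.931]
 [ 0.931  0.     0.365]
 [ 0.    -1.     0.   ]]
```

View pics/w6.png

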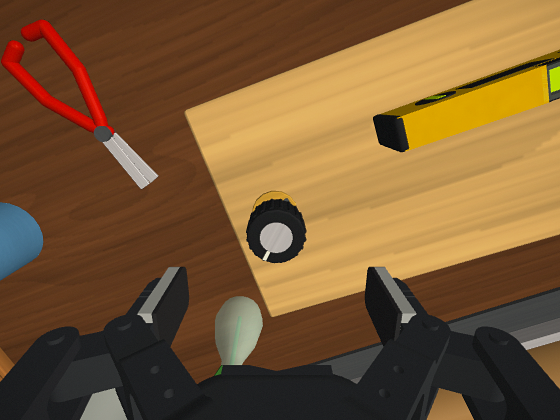

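Run:
```python
from h import *
c,s=pickle.load(open("w6.pkl","rb"))
for z in(.145,.148): print("knob",plane(c,(276.5,238),z).round(4),tool(s,plane(c,(276.5,238),z)))
S=pickle.load(open("q_scene.pkl","rb"));D=pickle.load(open("q_side.pkl","rb"))
a=S["img"][190:260,130:180,::-1];b=D["img"][255:345,360:420,::-1]
cv2.imwrite("pics/v.png",np.hstack([cv2.resize(a,(400,560),interpolation=2),cv2.resize(b,(373,560),interpolation=2)]))
print("vase base",plane(S,(157,247),0.0),plane(D,(386,333),0.0))
print("tulip",tri(S,(150,208),D,(400,281)))
```

```text
knob [ 0.578  -0.2048  0.145 ] [-1.00e-01  1.26e+02 -4.60e+00]
knob [ 0.5767 -0.2043  0.148 ] [-1.00e-01  1.23e+02 -3.30e+00]
vase base [ 0.72518779 -0.30643031  0.        ] [ 0.71328323 -0.3254128   0.        ]
tulip (array([ 0.72370267, -0.29258506,  0.17551915]), np.float64(0.00027527494008690973))
```

View pics/v.png

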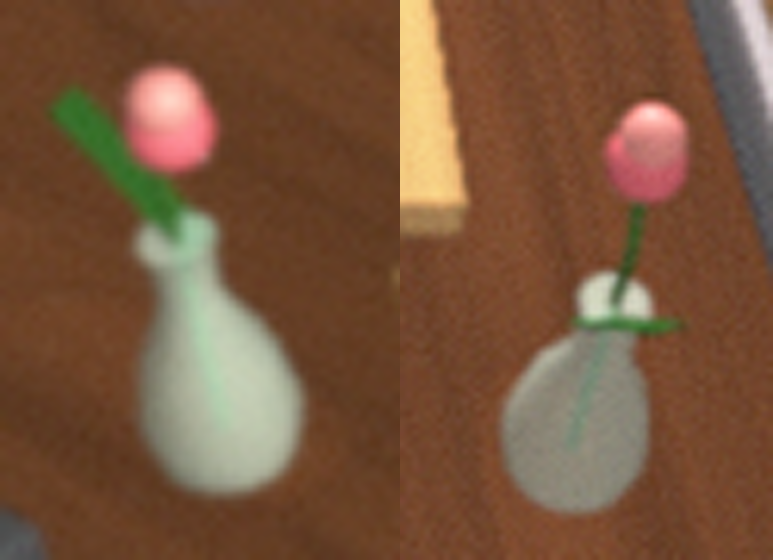

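send_rows([
  [[0,0,0,0,30,-3,0],[0,0,0,0,60,-3,0],[0,0,0,0,80,-3,0],[0,0,0,0,88,-3,0],[0,0,0,0,88,-3,0.4],[0,0,0,0,88,-3,0.7],[0,0,0,0,88,-3,0.7],[0,0,0,0,88,-3,0.7]],
], force=25)

```text
time_s: 11.32
tcp_pos: [0.5774, -0.205, 0.1848]
ee_rot: [-1.365, -0.931, 0.928]
ft_force: [-0.7, 2.3, 4.3]
opening: 0.0391
```

Run:
```python
from rig import monitor, imaging
from h import *
c=imaging.capture("wrist");cv2.imwrite(f"pics/w7.png",c["img"][:,:,::-1])
s=monitor.observe();print(s["time_s"],s["tcp_pos"],s["ft_force"],s["torque"],s["opening"])
```

```text
11.375 [ 0.57734539 -0.20499069  0.18481394] [-0.2365272   0.68663861  5.0722787 ] [ 0.31607839 -0.08897873 -0.02060024] 0.03940272695064922
```

View pics/w7.png

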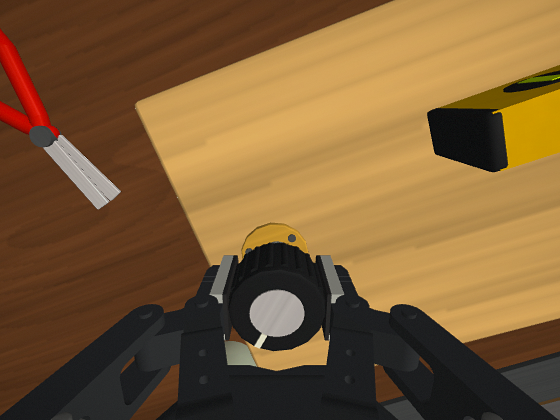

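send_rows([
  [[0,0.1,0,0,0,0,1],[0,0.25,0,0,0,0,1],[0,0.42,0,0,0,0,1],[0,0.59,0,0,0,0,1],[0,0.76,0,0,0,0,1],[0,0.93,0,0,0,0,1],[0,1.08,0,0,0,0,1],[0,1.2,0,0,0,0,1]],
])

```text
time_s: 12.38
tcp_pos: [0.5762, -0.2058, 0.1848]
ee_rot: [-1.573, 0.006, -0.004]
ft_force: [-6.9, -1.1, 7.6]
opening: 0.0397
```

Run:
```python
from rig import monitor, imaging
from h import *
c=imaging.capture("wrist");cv2.imwrite(f"pics/w8.png",c["img"][:,:,::-1])
s=monitor.observe();print(s["time_s"],s["tcp_pos"],s["ft_force"],s["torque"],s["opening"]);print(R.from_rotvec(s["ee_rot"]).as_matrix().round(3))
```

```text
12.425 [ 0.57620914 -0.20581512  0.1847946 ] [-5.39944998 -1.14754505  8.58494992] [-0.13784595  0.72202948 -0.13099909] 0.03929814954735122
[[ 1.    -0.001  0.01 ]
 [-0.01  -0.002  1.   ]
 [-0.001 -1.    -0.002]]
```

View pics/w8.png

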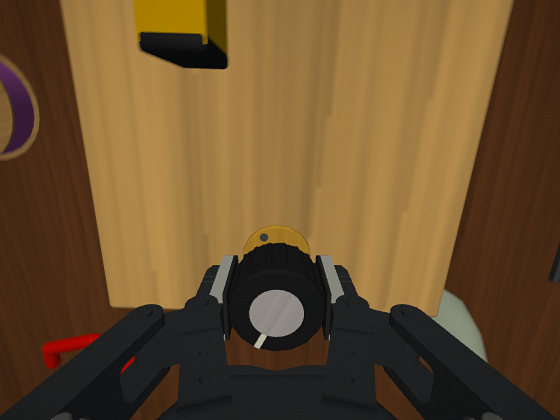

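```bash
cat >> h.py <<'E'
def bubble(c,mid,z=.144,half=45,name=None,horiz=False):
    pass
E
python3 - <<'E'
from h import *
c=pickle.load(open("q_wrist.pkl","rb"));a=c["img"][195:270,255:300]
cv2.imwrite("pics/vial.png",cv2.resize(a[:,:,::-1],None,fx=7,fy=7,interpolation=2))
print(a[:,22].tolist())
E
```

```text
[[201, 151, 0], [202, 158, 0], [202, 158, 0], [203, 159, 0], [208, 159, 0], [125, 105, 33], [52, 55, 59], [112, 132, 42], [172, 211, 0], [169, 206, 0], [169, 206, 0], [168, 206, 0], [169, 205, 0], [167, 206, 0], [173, 203, 54], [250, 248, 243], [248, 249, 236], [243, 244, 225], [238, 239, 220], [235, 237, 215], [231, 233, 209], [229, 231, 206], [233, 233, 208], [180, 184, 156], [46, 48, 39], [30, 33, 27], [216, 220, 188], [219, 219, 189], [210, 212, 183], [205, 208, 177], [199, 203, 172], [192, 194, 168], [175, 176, 160], [153, 176, 76], [168, 207, 0], [168, 207, 0], [167, 205, 0], [167, 206, 0], [168, 206, 0], [167, 206, 0], [167, 205, 0], [168, 207, 0], [167, 205, 0], [168, 206, 0], [167, 205, 0], [168, 206, 0], [168, 206, 0], [170, 209, 0], [170, 209, 0], [46, 51, 42], [36, 36, 45], [141, 170, 10], [170, 209, 0], [169, 207, 0], [168, 206, 0], [168, 206, 0], [166, 205, 0], [168, 206, 0], [168, 206, 0], [168, 206, 0], [167, 205, 0], [167, 207, 0], [165, 209, 0], [201, 170, 6], [204, 165, 15], [206, 167, 5], [216, 175, 11], [72, 71, 58], [49, 56, 59], [140, 118, 38], [206, 160, 0], [202, 160, 0], [200, 158, 0], [198, 151, 0], [199, 150, 0]]
```

View pics/vial.png

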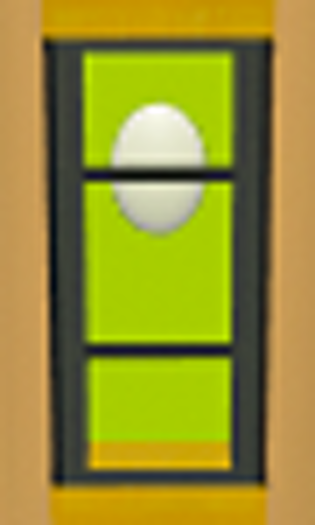

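send_rows([
  [[0,0.1,0,0,0,0,1],[0,0.25,0,0,0,0,1],[0,0.42,0,0,0,0,1],[0,0.59,0,0,0,0,1],[0,0.76,0,0,0,0,1],[0,0.93,0,0,0,0,1],[0,1.1,0,0,0,0,1],[0,1.22,0,0,0,0,1]],
])

```text
time_s: 13.42
tcp_pos: [0.5751, -0.205, 0.1848]
ee_rot: [-1.356, 0.956, -0.949]
ft_force: [-12.7, 3.1, 13.1]
opening: 0.039
```

send_rows([
  [[0,0,0,0,0,0,1],[0,0,0,0,0,0,1],[0,0,0,0,0,0,1]],
])

```text
time_s: 13.8
tcp_pos: [0.5751, -0.205, 0.1848]
ee_rot: [-1.357, 0.953, -0.946]
ft_force: [-12.6, 3.6, 11.2]
opening: 0.0396
```

Run:
```python
from rig import monitor, imaging
from h import *
c=imaging.capture("wrist");cv2.imwrite(f"pics/w9.png",c["img"][:,:,::-1])
s=monitor.observe();print(s["time_s"],s["tcp_pos"],s["ft_force"],s["torque"],s["opening"]);print(R.from_rotvec(s["ee_rot"]).as_matrix().round(3))
```

```text
13.85 [ 0.57506151 -0.20501307  0.18474739] [-11.53896198   3.5753282   12.3627732 ] [ 0.19101271  1.61023041 -0.15050034] 0.03968962681616138
[[ 0.341 -0.005  0.94 ]
 [-0.94  -0.     0.341]
 [-0.002 -1.    -0.005]]
```

View pics/w9.png

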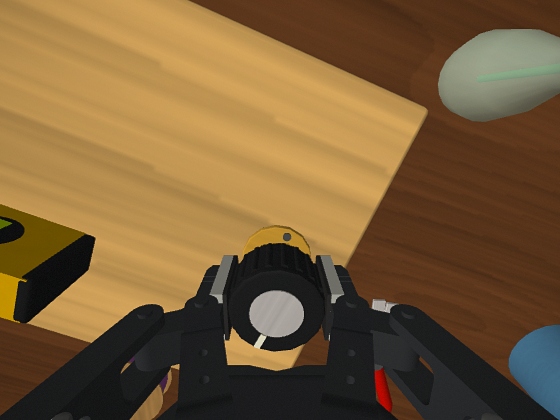

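send_rows([
  [[0,0,0,0,0,0,0.3],[0,0,0,0,0,0,0],[0,0,0,0,0,0,0],[0,0,0,0,-30,0,0],[0,0,0,0,-60,0,0],[0,0,0,0,-90,0,0],[0,-0.15,0,-26,-90,5,0],[0,-0.33,0,-56,-90,12,0]],
])

```text
time_s: 14.85
tcp_pos: [0.5689, -0.148, 0.2737]
ee_rot: [-1.457, 0.693, -0.694]
ft_force: [0.4, 0.3, -1.8]
opening: 0.0853
```

Run:
```python
from rig import monitor
from h import *
s=monitor.observe();print(s["time_s"],s["tcp_pos"],s["ft_force"],s["opening"]);print(R.from_rotvec(s["ee_rot"]).as_matrix().round(3))
```

```text
14.85 [ 0.5688855  -0.14796803  0.2736879 ] [ 0.43833434  0.32163989 -1.80730961] 0.08530101186108575
[[ 0.631  0.001  0.776]
 [-0.776 -0.     0.631]
 [ 0.001 -1.     0.   ]]
```

send_rows([
  [[0,-0.16,0,-27,0,16,0],[0,-0.34,0,-54,0,32,0],[0,-0.52,0,-81,0,48,0],[0,-0.7,0,-110,0,65,0],[0,-0.859,0,-134,0,80,0.5],[0,-0.859,0,-134,0,80,1],[0,-0.859,0,-134,0,80,1],[0,-0.859,0,-134,0,80,1]],
])

```text
time_s: 15.85
tcp_pos: [0.5472, 0.0056, 0.2731]
ee_rot: [-1.571, 0.028, -0.028]
ft_force: [-0.3, -1.4, -0.0]
opening: 0.0124
```

Run:
```python
from rig import monitor, imaging
from h import *
c=imaging.capture("wrist");cv2.imwrite(f"pics/w10.png",c["img"][:,:,::-1])
s=monitor.observe();print(s["time_s"],s["tcp_pos"],s["ft_force"],s["opening"]);print(R.from_rotvec(s["ee_rot"]).as_matrix().round(3))
pickle.dump((c,s),open("w10.pkl","wb"))
```

```text
15.9 [0.54721876 0.00559777 0.27312627] [ 0.23946007 -0.82615352 -0.66923824] 0.004991496836040255
[[ 0.999 -0.     0.036]
 [-0.036 -0.     0.999]
 [-0.    -1.    -0.   ]]
```

View pics/w10.png

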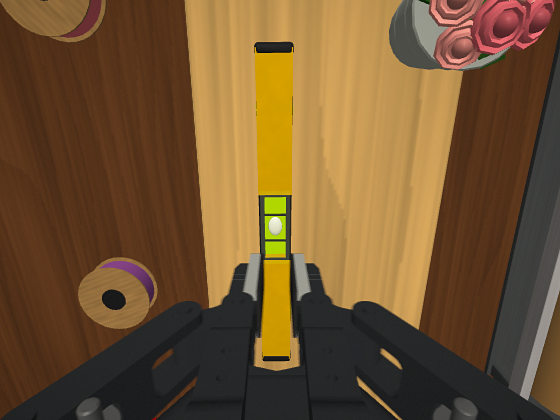

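Run:
```python
from h import *
c,s=pickle.load(open("w10.pkl","rb"));a=c["img"][190:265,252:298]
cv2.imwrite("pics/vial2.png",cv2.resize(a[:,:,::-1],None,fx=7,fy=7,interpolation=2))
col=a[:,21:25].mean(1).round().astype(int)
for i,v in enumerate(col): print(190+i,v.tolist(),end=" ")
print();print("vial",tool(s,plane(c,(275.5,227),.145)),plane(c,(275.5,227),.145))
for u in[(274,47),(276.5,358)]: print(tool(s,plane(c,u,.146)))
```

```text
190 [208, 159, 0] 191 [209, 169, 0] 192 [210, 170, 1] 193 [211, 170, 4] 194 [220, 178, 5] 195 [64, 64, 63] 196 [52, 54, 62] 197 [149, 182, 18] 198 [179, 220, 0] 199 [177, 216, 0] 200 [176, 215, 0] 201 [176, 215, 0] 202 [176, 216, 0] 203 [176, 216, 0] 204 [176, 216, 0] 205 [176, 216, 0] 206 [176, 216, 0] 207 [176, 216, 0] 208 [176, 215, 0] 209 [176, 215, 0] 210 [175, 214, 0] 211 [177, 216, 0] 212 [181, 220, 0] 213 [150, 182, 4] 214 [46, 50, 46] 215 [34, 35, 44] 216 [180, 222, 12] 217 [248, 248, 229] 218 [249, 249, 236] 219 [245, 246, 229] 220 [242, 243, 224] 221 [239, 240, 220] 222 [236, 237, 216] 223 [233, 236, 212] 224 [231, 232, 208] 225 [229, 231, 204] 226 [227, 229, 202] 227 [225, 226, 200] 228 [223, 224, 196] 229 [220, 222, 192] 230 [218, 220, 189] 231 [211, 215, 184] 232 [205, 209, 178] 233 [196, 198, 173] 234 [175, 175, 164] 235 [166, 200, 37] 236 [174, 215, 0] 237 [176, 217, 0] 238 [182, 225, 0] 239 [80, 93, 41] 240 [39, 40, 44] 241 [109, 130, 34] 242 [178, 220, 0] 243 [176, 216, 0] 244 [174, 214, 0] 245 [174, 214, 0] 246 [174, 214, 0] 247 [174, 214, 0] 248 [174, 214, 0] 249 [174, 214, 0] 250 [174, 214, 0] 251 [174, 214, 0] 252 [173, 215, 0] 253 [172, 217, 0] 254 [211, 170, 10] 255 [212, 172, 13] 256 [217, 177, 9] 257 [140, 122, 48] 258 [58, 63, 60] 259 [47, 56, 62] 260 [219, 176, 1] 261 [214, 173, 4] 262 [209, 171, 0] 263 [210, 171, 0] 264 [207, 156, 0] 
vial [ -1.4 128.1   1.7] [0.54584565 0.00728216 0.145     ]
[ -2.3 127.1 113. ]
[  -0.6  127.1 -110.5]
```

View pics/vial2.png

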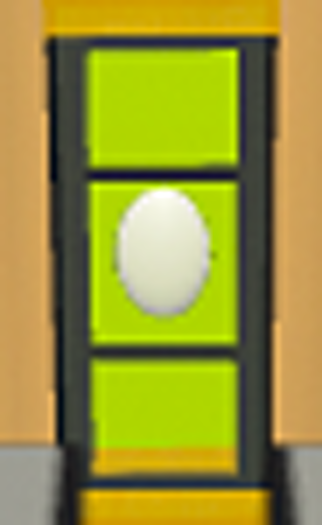

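send_rows([
  [[0,0,0,0,0,-30,1],[0,0,0,0,0,-60,1],[0,0,0,0,0,-78,1],[0,0,0,0,0,-78,1],[0,0,0,0,0,-78,1]],
])

```text
time_s: 16.52
tcp_pos: [0.5444, -0.0711, 0.2731]
ee_rot: [-1.57, 0.027, -0.027]
ft_force: [-0.6, 0.4, -0.1]
opening: 0.0001
```

Run:
```python
from rig import monitor, imaging
from h import *
c=imaging.capture("wrist");s=monitor.observe();print(s["time_s"],s["tcp_pos"]);print(c["extrinsics"][:3,3])
pickle.dump((c,s),open("w11.pkl","wb"))
u=proj(c,(.546,.0073,.145));print(u)
r=int(u[1]);q=int(u[0]);a=c["img"][r-45:r+45,q-25:q+25]
cv2.imwrite("pics/vial3.png",cv2.resize(a[:,:,::-1],None,fx=6,fy=6,interpolation=2))
col=a[:,23:28].mean(1).round().astype(int)
for i,v in enumerate(col): print(r-45+i,v.tolist(),end=" ")
```

```text
16.575 [ 0.5444491  -0.07087732  0.27312455]
[0.54617718 0.00892314 0.3431542 ]
[276.08685358 110.26779012]
65 [215, 174, 13] 66 [216, 174, 16] 67 [219, 176, 11] 68 [186, 154, 41] 69 [69, 71, 69] 70 [64, 68, 69] 71 [97, 84, 60] 72 [188, 228, 0] 73 [185, 222, 0] 74 [183, 220, 0] 75 [183, 220, 0] 76 [184, 219, 0] 77 [183, 220, 0] 78 [183, 219, 0] 79 [183, 220, 0] 80 [184, 220, 0] 81 [183, 220, 0] 82 [183, 220, 0] 83 [183, 219, 0] 84 [183, 219, 0] 85 [183, 219, 0] 86 [182, 219, 0] 87 [183, 219, 0] 88 [180, 219, 0] 89 [180, 219, 0] 90 [181, 219, 0] 91 [181, 220, 0] 92 [184, 224, 0] 93 [162, 197, 24] 94 [53, 57, 53] 95 [46, 46, 52] 96 [117, 137, 46] 97 [185, 226, 0] 98 [182, 221, 0] 99 [177, 219, 0] 100 [202, 225, 102] 101 [244, 245, 229] 102 [246, 247, 234] 103 [244, 245, 229] 104 [242, 243, 226] 105 [240, 241, 223] 106 [238, 240, 220] 107 [237, 237, 219] 108 [234, 236, 216] 109 [232, 234, 213] 110 [231, 232, 210] 111 [228, 230, 207] 112 [226, 228, 204] 113 [224, 226, 201] 114 [222, 224, 197] 115 [221, 222, 194] 116 [217, 220, 192] 117 [214, 216, 187] 118 [208, 211, 184] 119 [203, 205, 179] 120 [193, 196, 171] 121 [180, 181, 161] 122 [161, 167, 138] 123 [160, 181, 72] 124 [183, 224, 0] 125 [190, 231, 0] 126 [85, 98, 45] 127 [48, 47, 51] 128 [55, 61, 51] 129 [187, 229, 0] 130 [182, 222, 0] 131 [181, 219, 0] 132 [180, 219, 0] 133 [179, 219, 0] 134 [180, 219, 0] 135 [179, 219, 0] 136 [180, 219, 0] 137 [179, 219, 0] 138 [179, 219, 0] 139 [179, 219, 0] 140 [180, 219, 0] 141 [180, 219, 0] 142 [179, 219, 0] 143 [179, 219, 0] 144 [180, 218, 0] 145 [180, 218, 0] 146 [180, 219, 0] 147 [181, 225, 0] 148 [174, 163, 33] 149 [63, 66, 64] 150 [55, 61, 65] 151 [180, 148, 27] 152 [218, 172, 4] 153 [214, 168, 5] 154 [213, 169, 3]
```

View pics/vial3.png

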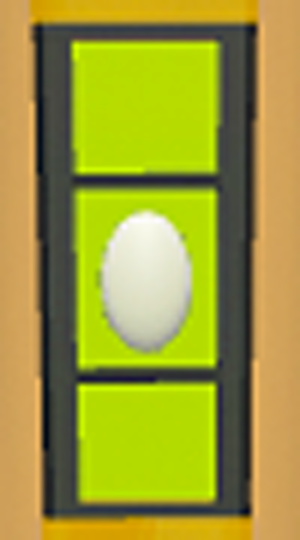

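send_rows([
  [[0,0,0,0,0,30,1],[0,0,0,-1,0,60,1],[0,0,0,-1,10,79,1],[0,0,0,-1,25,79,1],[0,0,0,-1,40,79,1],[0,0,0,-1,47,79,1],[0,0,0,-1,50,79,1],[0,0,0,-1,50,79,1]],
])

```text
time_s: 17.58
tcp_pos: [0.5462, 0.0071, 0.2232]
ee_rot: [-1.571, 0.027, -0.027]
ft_force: [0.2, -0.5, 0.6]
opening: 0.0
```

send_rows([
  [[0,0,0,0,0.5,0,1],[0,0,0,0,1,0,1],[0,0,0,0,1.5,0,1],[0,0,0,0,2,0,1],[0,0,0,0,2,0,1]],
])

```text
time_s: 18.2
tcp_pos: [0.5461, 0.0075, 0.2211]
ee_rot: [-1.571, 0.027, -0.027]
ft_force: [0.1, -0.7, -0.4]
opening: 0.0004
```

send_rows([
  [[0,0,0,0,0.4,0,1],[0,0,0,0,0.8,0,1],[0,0,0,0,1.2,0,1],[0,0,0,0,1.2,0,1]],
])

```text
time_s: 18.7
tcp_pos: [0.5461, 0.0075, 0.2199]
ee_rot: [-1.571, 0.027, -0.027]
ft_force: [-0.4, 0.5, -1.4]
opening: 0.0002
```

send_rows([
  [[0,0,0,0,0.3,0,1],[0,0,0,0,0.6,0,1],[0,0,0,0,0.8,0,1],[0,0,0,0,0.8,0,1]],
])

```text
time_s: 19.2
tcp_pos: [0.5461, 0.0075, 0.2192]
ee_rot: [-1.571, 0.027, -0.027]
ft_force: [0.1, 0.1, -0.0]
opening: 0.0
```

send_rows([
  [[0,0,0,0,0.3,0,1],[0,0,0,0,0.6,0,1],[0,0,0,0,0.8,0,1],[0,0,0,0,0.8,0,1]],
])

```text
time_s: 19.7
tcp_pos: [0.5462, 0.0075, 0.2187]
ee_rot: [-1.571, 0.027, -0.027]
ft_force: [-1.7, 0.4, 3.2]
opening: 0.0
```

send_rows([
  [[0,0,0,0,0.3,0,1],[0,0,0,0,0.6,0,1],[0,0,0,0,0.6,0,1]],
])

```text
time_s: 20.08
tcp_pos: [0.5464, 0.0075, 0.2187]
ee_rot: [-1.571, 0.026, -0.027]
ft_force: [-2.1, -0.5, 5.4]
opening: 0.0002
```

send_rows([
  [[0,0,0,0,0.4,0,1],[0,0,0,0,0.8,0,1],[0,0,0,0,1,0,1],[0,0,0,0,1,0,1],[0,0,0,0,1,0,1]],
])

```text
time_s: 20.7
tcp_pos: [0.5468, 0.0075, 0.2188]
ee_rot: [-1.571, 0.025, -0.028]
ft_force: [-3.0, 0.1, 9.5]
opening: -0.0
```

Run:
```python
from rig import monitor, imaging
from h import *
F=[]
for i in range(3):
    for n in ("wrist","scene","side"):
        c=imaging.capture(n);F.append(monitor.observe()["ft_force"])
        cv2.imwrite(f"pics/{n}12.png",c["img"][:,:,::-1]);pickle.dump(c,open(f"f_{n}.pkl","wb"))
print(np.round(F,1).tolist());s=monitor.observe();print(s["time_s"],s["tcp_pos"],s["torque"])
a=pickle.load(open("f_side.pkl","rb"))["img"][120:300,230:400,::-1];b=pickle.load(open("f_scene.pkl","rb"))["img"][160:310,160:360,::-1]
cv2.imwrite("pics/f.png",np.hstack([cv2.resize(a,(370,392),interpolation=2),cv2.resize(b,(430,392),interpolation=2)]))
```

```text
[[-2.7, 0.1, 8.4], [-3.4, 1.0, 9.5], [-3.7, 0.6, 9.8], [-3.4, 0.6, 9.3], [-3.8, 0.6, 8.0], [-3.0, 1.0, 9.3], [-3.5, 1.4, 8.6], [-2.6, 0.4, 8.4], [-2.9, -0.1, 8.6]]
21.15 [0.54676999 0.00746239 0.21886832] [0.07258652 0.62424628 0.03226174]
```

View pics/wrist12.png

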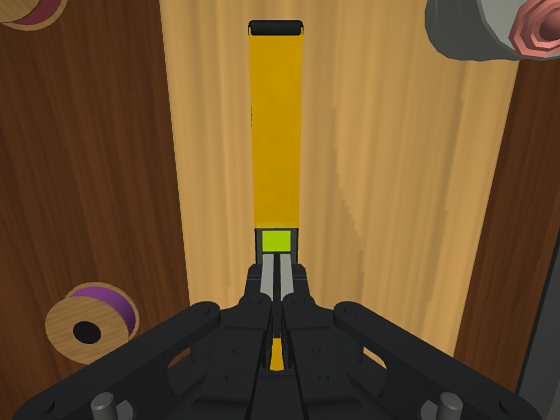

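View pics/f.png

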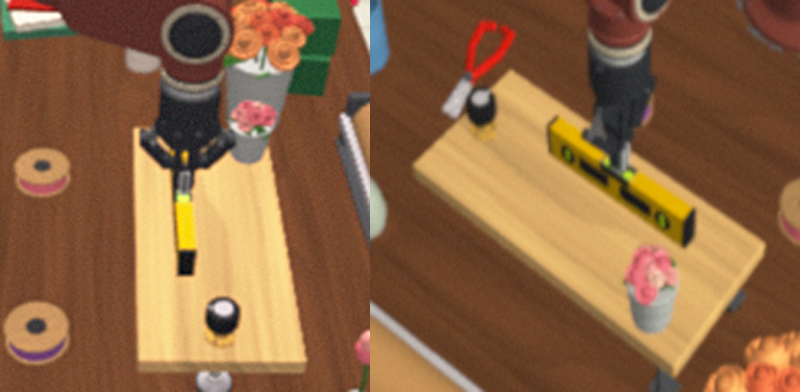

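send_rows([
  [[0,0,0,0,-3,0,1],[0,0,0,0,-6,0,1],[0,0,0,0,-6,-15,1],[0,0,0,0,-6,-30,1],[0,0,0,0,-5,-30,1],[0,0,0,0,-3,-30,1],[0,0,0,0,-2.5,-30,1],[0,0,0,0,-2.5,-30,1]],
])

```text
time_s: 22.15
tcp_pos: [0.545, -0.0222, 0.2192]
ee_rot: [-1.571, 0.027, -0.026]
ft_force: [0.1, 0.9, 0.3]
opening: -0.0
```

send_rows([
  [[0,0,0,-0.1,0.4,0,1],[0,0,0,-0.3,0.8,0,1],[0,0,0,-0.4,1.2,0,1],[0,0,0,-0.6,1.6,0,1],[0,0,0,-0.6,1.6,0,1],[0,0,0,-0.6,1.6,0,1]],
])

```text
time_s: 22.9
tcp_pos: [0.5449, -0.0224, 0.2187]
ee_rot: [-1.57, 0.026, -0.028]
ft_force: [-0.9, 1.7, 5.0]
opening: 0.0002
```

send_rows([
  [[0,0,0,-0.1,0.4,0,1],[0,0,0,-0.3,0.8,0,1],[0,0,0,-0.5,1,0,1],[0,0,0,-0.5,1,0,1],[0,0,0,-0.5,1,0,1],[0,0,0,-0.5,1,0,1],[0,0,0,-0.5,1,0,1],[0,0,0,-0.5,1,0,1]],
])

```text
time_s: 23.9
tcp_pos: [0.5448, -0.0224, 0.2187]
ee_rot: [-1.57, 0.025, -0.029]
ft_force: [-1.1, 1.5, 8.1]
opening: 0.0003
```

Run:
```python
from rig import monitor, imaging
from h import *
F=[]
for i in range(4):
    c=imaging.capture("wrist");F.append(monitor.observe()["ft_force"])
print(np.round(F,1).tolist());s=monitor.observe();print(s["time_s"],s["tcp_pos"])
pickle.dump((c,s),open("w13.pkl","wb"))
cv2.imwrite("pics/w13.png",c["img"][:,:,::-1])
a=c["img"][140:270,225:325]
cv2.imwrite("pics/w13c.png",cv2.resize(a[:,:,::-1],None,fx=4,fy=4,interpolation=2))
u=proj(c,(.546,.0073,.145));print(u,c["extrinsics"][:3,3])
q=int(u[0]);r=int(u[1])
for i in range(r-30,r+35): print(i,c["img"][i,q-2:q+3].mean(0).round().astype(int).tolist(),end=" ")
```

```text
[[-2.5, 1.3, 9.0], [-1.9, 1.8, 7.8], [-2.2, 1.6, 8.2], [-1.9, 1.6, 8.2]]
24.1 [ 0.54479815 -0.02233456  0.21870427]
[278.17949293 214.8268836 ] [0.54633857 0.05772729 0.28868936]
184 [162, 198, 0] 185 [161, 197, 0] 186 [161, 198, 0] 187 [162, 198, 0] 188 [161, 198, 0] 189 [161, 198, 0] 190 [161, 198, 0] 191 [161, 198, 0] 192 [162, 198, 0] 193 [162, 198, 0] 194 [165, 203, 0] 195 [138, 168, 3] 196 [44, 48, 42] 197 [40, 41, 40] 198 [33, 33, 42] 199 [168, 207, 0] 200 [161, 199, 9] 201 [214, 222, 172] 202 [237, 237, 220] 203 [237, 238, 218] 204 [234, 236, 214] 205 [231, 232, 209] 206 [229, 230, 205] 207 [227, 229, 202] 208 [224, 226, 199] 209 [223, 224, 196] 210 [220, 223, 194] 211 [219, 220, 191] 212 [217, 219, 188] 213 [214, 218, 186] 214 [212, 215, 184] 215 [210, 211, 183] 216 [208, 211, 181] 217 [205, 208, 178] 218 [204, 205, 176] 219 [200, 202, 173] 220 [196, 200, 171] 221 [193, 196, 168] 222 [188, 192, 165] 223 [184, 186, 159] 224 [174, 176, 153] 225 [158, 160, 145] 226 [147, 166, 73] 227 [160, 198, 0] 228 [160, 198, 0] 229 [160, 197, 0] 230 [162, 200, 0] 231 [171, 209, 0] 232 [46, 51, 41] 233 [40, 41, 39] 234 [34, 34, 41] 235 [161, 199, 1] 236 [163, 199, 0] 237 [161, 197, 0] 238 [160, 197, 0] 239 [160, 197, 0] 240 [160, 197, 0] 241 [160, 197, 0] 242 [161, 197, 0] 243 [160, 197, 0] 244 [160, 196, 0] 245 [160, 197, 0] 246 [159, 196, 0] 247 [161, 197, 0] 248 [160, 196, 0]
```

View pics/w13.png

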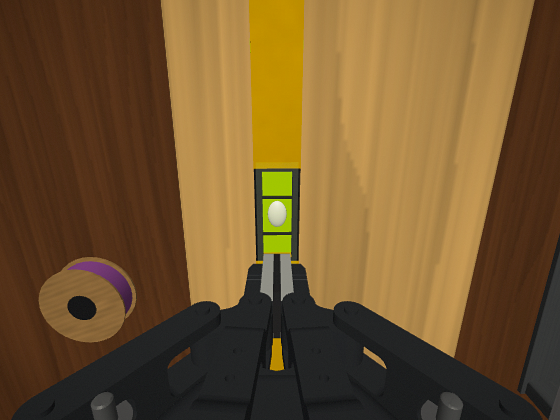

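View pics/w13c.png

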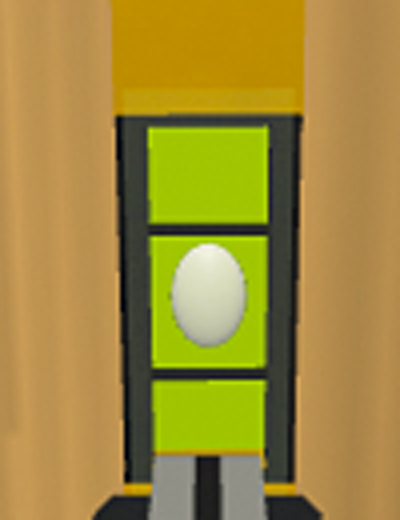

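send_rows([
  [[0,0,0,-0.1,0.2,0,1],[0,0,0,-0.3,0.4,0,1],[0,0,0,-0.3,0.4,0,1],[0,0,0,-0.3,0.4,0,1],[0,0,0,-0.3,0.4,0,1],[0,0,0,-0.3,0.4,0,1],[0,0,0,-0.3,0.4,0,1],[0,0,0,-0.3,0.4,0,1]],
])

```text
time_s: 25.1
tcp_pos: [0.5447, -0.0224, 0.2187]
ee_rot: [-1.57, 0.024, -0.029]
ft_force: [-1.4, 1.7, 8.9]
opening: -0.0004
```

Run:
```python
from rig import monitor, imaging, env
from h import *
F=[]
for i in range(5):
    c=imaging.capture("wrist" if i!=3 else "side");F.append(monitor.observe()["ft_force"])
    if i==3: S=c
print(np.round(F,1).tolist())
for i in (195,197,199,200,201,202,224,225,226,227,231,232,233,234): print(i,c["img"][i,276:281].mean(0).round().astype(int).tolist())
cv2.imwrite("pics/side14.png",S["img"][:,:,::-1])
```

```text
[[-1.4, 2.3, 10.2], [-2.3, 1.6, 9.5], [-2.3, 0.9, 8.4], [-0.3, 1.4, 9.4], [-2.3, 0.4, 9.1]]
195 [138, 168, 3]
197 [40, 42, 40]
199 [167, 207, 0]
200 [161, 199, 9]
201 [214, 222, 172]
202 [237, 237, 220]
224 [174, 176, 153]
225 [159, 160, 146]
226 [147, 167, 74]
227 [161, 198, 0]
231 [170, 209, 0]
232 [47, 52, 41]
233 [39, 41, 39]
234 [34, 34, 41]
```

View pics/side14.png

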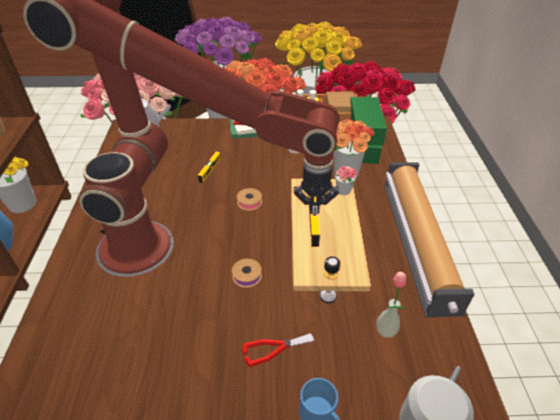

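The side view shows every bystander at its starting pixels, with the level upright on the board at (315,228) under the fingers. The bubble is unchanged and the push is steady at about 9.3 N, so I'm handing in.

```bash
python3 -c "
from rig import env,monitor
print(env.hand_in()); print(monitor.observe()['time_s'])"
```

```text
the job is handed in; nothing more can be done
None
the job is handed in; nothing more can be done
```

I stood the larger yellow level lengthways on the clear strip of the riser. I then turned the knob about 2.4 rad clockwise in one grip and pressed the level down with closed fingers about 30 mm from the vial. I handed the job in at about 25 s while still pressing; the hand-in gives no verdict.

What the last checks showed:
- **Bubble:** viewed from straight above before pressing, it sat about 0.4 mm off centre. While pressing, the slanted wrist view read +0.8 mm, which I put at about −0.6 mm after allowing for the viewing angle. The limit is 2.5 mm.
- **Disagreement:** an earlier slanted view before pressing read +1.2 mm. I put the difference down to viewing angle, because the view from straight above read about 0.4 mm off centre.
- **Hand pressure:** steady at about 9.3 N, plus the level's own weight, with 1–2 N of sideways force.
- **Press position:** I first pressed right over the vial, but the fingers hid the bubble and there was about 3 N sideways force, so I moved the press to the foot side.
- **Other things on the table:** they looked unmoved in the last side picture. I compared them by eye and did not measure them.

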